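# Square a wax block up in the trimming jig

### The job

Square the long wax block up in the trimming jig without gripping or lifting anything: push it along the bench with the fingers until its long side lies flat against the jig's fence, and push the sliding jaw along its rail so that the block is closed in snugly between the jaw and the end stop. Leave the other things on the bench where they are, and finish with the hand clear.

Things in the scene. Friction and masses are not known exactly. Their poses are not given: they have to be found in the camera images.
- jig: Low aluminium trimming jig fixed to the bench, no floor plate. Frame: x points through the fence away from its open side, y along the fence to the end stop, z up. Origin on the bench. Fence: front face x = 0, 12 mm thick, y -150 to 90, 30 mm high. End stop: block x -40 to 12, y 60 to 80, 30 mm high, stopping face at y = 60. The jaw stands at the -y end. A guide rod lies behind the fence.
- jaw (a joint): Steel jaw astride the fence: metres slid towards the end stop, 0 to 0.075; starts at 0 to 0.025. Its pressing face is at jig y = value - 0.090, so the clear width to the end stop is 0.150 - value. In front of the fence it spans jig x -45 to 0 mm, 1 to 43 mm above the bench, 24 mm thick along y; a thumb screw behind the fence rises to 53 mm. About 2 N of friction; stays where left.
- jaw_push (a point): Middle of the jaw's flat outer face (the face turned away from the end stop), 23 mm in front of the fence and 16 mm above the bench: pushing here along jig +y closes the jaw. Moves with the jaw.
- wax_block: The long block of hard carving wax, 46 (x) by 92 (y) by 38 mm high, about 0.15 kg, loose on the bench on the open side of the jig, turned up to 0.45 rad from it. Origin at the centre of its underside, z up. Home in the jig, with a long side on the fence and an end on the end stop, its origin is at jig x = -23 mm, y = 14 mm, and the jaw closed on it reads 0.058.
- wax_offcut: Short square piece of the same wax, 46 x 46 x 38 mm, origin at the centre of its underside. To be left alone.
- flask_lid: Round steel flask lid, 72 mm across, 10 mm thick, with a knob 16 mm across to 20 mm height; origin at the centre of its underside. To be left alone.
- firing_tray: Hollow white ceramic firing tray, open on top, 80 x 80 x 22 mm; origin at the centre of its underside. To be left alone.
- burr_stand: Round chrome burr stand, 52 mm across, drum 30 mm high, burrs to 56 mm; origin at the centre of its underside. To be left alone.
- arch_model: Plaster dental arch model, 55 x 62 mm, 27 mm high; origin at the centre of its underside. To be left alone.
- wax_spatula: Slim steel wax spatula lying flat, 170 mm long along its x, 12 mm wide, 9 mm high; origin under its middle. To be left alone.
Mind the look-alikes: they are no part of the job. What is shaped like the wax_block but pink is not meant.

How it is judged:
By the outcome, as a careful person would: the job done as asked, in the order asked, and still so for the second after the job is handed in, with the robot touching nothing.
It also fails if it takes over 64 s, if anything falls off the work surface, if the arm or the gripper's body presses on something with over 40 N, if the wrist force passes 120 N, or if a joint passes its speed limit or range.

### The arm

A 7-joint arm with a two-finger parallel gripper is mounted at the origin on the work surface. World frame = base frame: x ahead of the robot, y to its left, z up, the work surface at z = 0. Lengths are in m, angles in rad, forces in N, time in s.
With the tool pointing down it reaches from about 0.4 to 0.925 m from the base axis. Payload 5.6 kg.
Tool frame: the origin (TCP) lies midway between the tips of the shut fingers; the grasp point (between the pads) lies 19 mm behind it; z points along the fingers, y is the line along which they close (so a half turn about z gives the same grasp; the last joint's range is limited). The gripper opens to 85 mm and grips with 20 to 120 N. Pads are 22 mm wide; open, the fingers measure 114 mm over their backs; the gripper's body (76 mm by 85 mm) begins 54 mm behind the grasp point. The pads swing forward as they close: fully open they stand 13 mm farther back than shut.
Start: joints at [1.171, 0.468, -0.012, 1.603, 0.006, 1.071, -0.056], TCP at [0.227, -0.609, 0.231] pointing down, gripper open.
Joint ranges: [-2.53, 2.53], [-0.31, 2.02], [-1.57, 1.55], [0.28, 2.44], [-1.29, 4.43], [0.15, 1.84], [-2.92, 2.92]. Speed limits (rad/s): [2.57, 2.57, 3.14, 3.14, 3.14, 3.14, 3.14].

### API

Orientations are given as a unit quaternion [w, x, y, z].
In Python, from workcell import arm, imaging, workorder gives the robot as it stands.
- The arm moves only by the tool move_arm, never from a script. Its argument "deltas" is a list of rows, each a list of 3 entries, a list of its own where there are three numbers: the shift along the world's x, y, z in mm, then the turn, a rotation vector about the world's x, y, z in rad, then the closure, from 0 (fully open) to 1 (shut). In form: [[[tx, ty, tz], [rx, ry, rz], jaw], ...]. A call has 1 to 5 rows; each row shifts and turns the commanded pose from where the row before left it; what a row does not reach is not made up. A row lasts 1/10 s, in which the tool goes at most 50 mm and 8.59 degrees, less where a joint would pass 70% of its speed; a pose out of reach is approached as far as the arm can. A call with a gripper value outside its range is refused whole. The fingers move at their own pace and stop on an object; the grip force is fixed at half the most. Time passes only in rows, so rows that do not move let the fingers close. It gives the time, the measured TCP pose, the force, the opening and the grip force at its end, in the units of the state.
- arm.read_state(): the state, without advancing time (a new reading comes with each control period).
- imaging.capture(name): name is "scene" or "top" or "wrist"; returns a dict with "image" (420x560x3 uint8, blue, green, red), "K" (3x3 intrinsics, pixels), "rvec" (rotation vector, rad) and "tvec" (3), from world to camera coordinates, as OpenCV has them; the wrist camera has in their place "T_tool_cam" (4x4, takes a point from camera to tool coordinates, whose origin is the TCP and whose axes are the flange's). Camera axes: x right, y down, z forward; pixel columns grow to the right and rows downward; lengths in m; the calibration is good to about 2 mm. A picture is of the moment at which its call begins: read the wrist's pose just before it. There is no depth.
- workorder.close_job(): hands the job in; it is judged then, once.
The state is a dict: "time": time; "q": joint angles; "joint_vel": joint speeds; "joint_efforts": joint torques, N m; "tcp_pos": TCP position; "eef_rot": TCP orientation; "ft_force": force on the tool from outside, world axes, zero at the start; "moment": the same for the moment, N m; "gripper_width": finger opening in m; "grip_force": force on a finger pad.
Only numpy, scipy, OpenCV 4.12 (cv2) and the standard library are available. Lean on these libraries where they do the work, as an engineer would, in place of code of your own. Each camera call takes 0.05 s, during which the arm holds its last target. There are 200 camera calls.

## Working session

There is one attempt and no reset: what is moved stays moved. The work goes in short steps, Python scripts to look and compute and a tool call to move; the robot and the scene stay as the last step left them, time stands still between calls to the robot, and variables do not carry over. Pictures are saved under pics/ and viewed, at most 10 in all, crops included, and the job is handed in when it is done.

Besides the shell and the picture viewer there is one more tool, called after "Call:" as name(argument=value, ...), one argument or row to a line, values as JSON. move_arm: Moves the arm, as the interface text tells. Its arguments: {"type":"object","properties":{"deltas":{"type":"array","items":{"type":"array"}}},"required":["deltas"]}

```bash
mkdir -p pics
cat > h.py <<'E'
import numpy as np, cv2
from workcell import arm, imaging, workorder
def ray(c,uv):
    R=cv2.Rodrigues(np.array(c["rvec"],float))[0]; t=np.array(c["tvec"],float).ravel()
    d=R.T@np.linalg.inv(c["K"])@np.array([uv[0],uv[1],1.]); return -R.T@t,d
def onplane(c,uv,z):
    o,d=ray(c,uv); return o+d*(z-o[2])/d[2]
def proj(c,p):
    return cv2.projectPoints(np.array(p,float).reshape(-1,3),np.array(c["rvec"],float),np.array(c["tvec"],float),np.array(c["K"],float),None)[0].reshape(-1,2)
E
python3 - <<'E'
from h import *
for n in("top","scene"):
    c=imaging.capture(n); cv2.imwrite(f"pics/{n}0.png",c["image"]); print(n,ray(c,(280,210)),c["K"][0])
s=arm.read_state(); print(s["time"],s["tcp_pos"],s["eef_rot"],s["gripper_width"],s["ft_force"])
E
```

```text
top (array([ 0.38723711, -0.03004952,  1.01858032]), array([ 0.16013913, -0.03692194, -0.98655451])) [428.13676773   0.         272.8894592 ]
scene (array([1.50639322, 0.24762895, 0.67392023]), array([-0.80510185, -0.27022303, -0.5282409 ])) [407.20623182   0.         286.41135104]
0.1 [ 0.22679512 -0.60861394  0.23043944] [-7.77094104e-04  9.84133253e-01  1.77429143e-01 -1.88389007e-04] 0.08524221675937506 [ 0.41203827  0.89980362 -0.21942764]
```

View pics/top0.png

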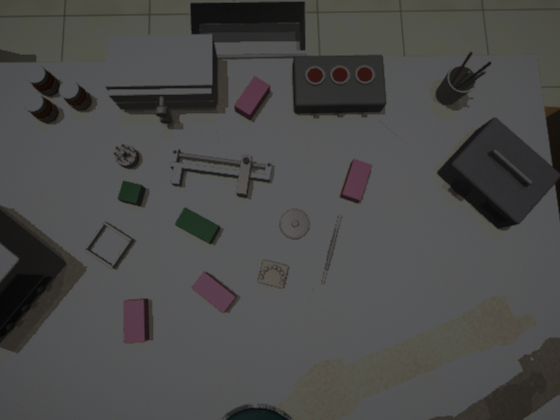

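View pics/scene0.png

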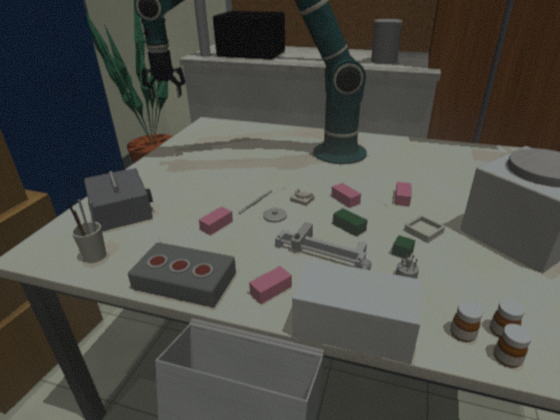

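Candidates for the block: green long block at (198,226), the right one; small green offcut at (131,193); pink look-alikes at (253,97), (356,180), (214,292), (136,320). The jig is at about (220,168), with the end stop left at (176,168) and the jaw right at (244,178). I'll check this in a close crop and measure.

```bash
cat >> h.py <<'E'
def block(c,lo=(40,80,20),hi=(85,255,160),roi=None,h=0.038):
    hsv=cv2.cvtColor(c["image"],cv2.COLOR_BGR2HSV); m=cv2.inRange(hsv,lo,hi)
    return [k for k in cv2.findContours(m,cv2.RETR_EXTERNAL,cv2.CHAIN_APPROX_NONE)[0] if cv2.contourArea(k)>60]
E
python3 - <<'E'
from h import *
c=imaging.capture("top"); im=c["image"]
for k in block(c):
    r=cv2.minAreaRect(k); print(r, cv2.contourArea(k), onplane(c,r[0],.03).round(3))
crop=im[130:260,100:300]; crop=cv2.convertScaleAbs(cv2.resize(crop,(800,520),interpolation=cv2.INTER_CUBIC),alpha=1.5)
cv2.imwrite("pics/crop0.png",crop)
hsv=cv2.cvtColor(im,cv2.COLOR_BGR2HSV); print(hsv[226,198],hsv[212,190],hsv[193,131],hsv[292,214])
E
```

```text
((196.6974334716797, 224.9713134765625), (38.5475959777832, 18.755043029785156), 28.610462188720703) 671.0 [0.517 0.127 0.03 ]
((129.3529510498047, 192.08824157714844), (18.675241470336914, 18.91777801513672), 14.03624439239502) 310.0 [0.599 0.285 0.03 ]
[65 94 49] [ 65 101  48] [67 98 47] [164  75  88]
```

View pics/crop0.png

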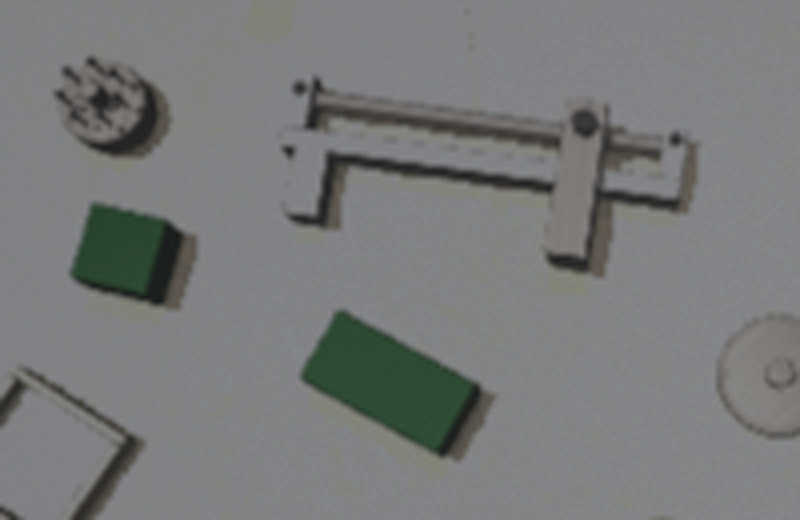

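The crop shows the dark-green long block with corners near (342,311),(480,386),(442,455),(302,376), the jig with end stop at left (305,180) and jaw at right (575,190). The choice is confirmed.

Run:
```python
from h import *
c=imaging.capture("top")
def P(u,v,z): return onplane(c,(100+(u+.5)/4-.5,130+(v+.5)/4-.5),z)[:2].round(4)
for n,u,v,z in [("stop f-l",288,215,.03),("stop f-r",321,221,.03),("inner",330,150,.03),("fence at jaw",552,185,.03),("fence R front",680,203,.03),("jaw f-l",547,254,.043),("jaw f-r",591,261,.043),("jaw b-r",606,108,.043),("stop back l",280,130,.03)]: print(n,P(u,v,z))
b=np.array([P(u,v,.038) for u,v in[(342,311),(480,386),(442,455),(302,376)]]); print(b,b.mean(0),np.diff(b,axis=0),np.linalg.norm(np.diff(b,axis=0),axis=1))
```

```text
stop f-l [0.6173 0.1864]
stop f-r [0.6133 0.167 ]
inner [0.6562 0.1621]
fence at jaw [0.632  0.0309]
fence R front [ 0.6193 -0.0446]
jaw f-l [0.5877 0.0335]
jaw f-r [0.583  0.0081]
jaw b-r [ 0.6746 -0.0023]
stop back l [0.6692 0.1917]
[[0.5578 0.1528]
 [0.5122 0.0733]
 [0.473  0.0952]
 [0.5205 0.1754]] [0.515875 0.124175] [[-0.0456 -0.0795]
 [-0.0392  0.0219]
 [ 0.0475  0.0802]] [0.09164939 0.04490267 0.093211  ]
```

Call:
move_arm(
  deltas=[
    [[40, 30, 0], [0, 0, -0.05], 0.5],
    [[40, 30, 0], [0, 0, -0.05], 0.5],
    [[40, 30, 0], [0, 0, -0.05], 0.5],
    [[30, 40, 0], [0, 0, -0.05], 0.5],
    [[30, 40, 0], [0, 0, -0.05], 0.5],
  ],
)

```text
time: 0.7
tcp_pos: [0.4082, -0.4374, 0.231]
eef_rot: [-0.0, 0.999, 0.052, -0.0]
ft_force: [0.3, -0.2, 1.1]
gripper_width: 0.0427
grip_force: 0.0
```

Call:
move_arm(
  deltas=[
    [[10, 48, 0], [0, 0, -0.05], 0.5],
    [[10, 48, 0], [0, 0, -0.05], 0.5],
    [[10, 48, 0], [0, 0, -0.05], 0.5],
    [[10, 48, 0], [0, 0, -0.05], 0.5],
    [[0, 48, 0], [0, 0, -0.05], 0.5],
  ],
)

```text
time: 1.2
tcp_pos: [0.4479, -0.1968, 0.2314]
eef_rot: [-0.0, 0.997, -0.072, 0.0]
ft_force: [0.9, -0.1, -1.1]
gripper_width: 0.0425
grip_force: 0.0
```

Call:
move_arm(
  deltas=[
    [[0, 48, 0], [0, 0, -0.034], 0.5],
    [[0, 48, 0], [0, 0, 0], 0.5],
    [[0, 48, 0], [0, 0, 0], 0.5],
    [[0, 0, 0], [0, 0, 0], 0.5],
  ],
)

```text
time: 1.6
tcp_pos: [0.4468, -0.0486, 0.2316]
eef_rot: [-0.001, 0.997, -0.083, 0.0]
ft_force: [0.4, -0.3, 0.7]
gripper_width: 0.0425
grip_force: 0.0
```

Call:
move_arm(
  deltas=[
    [[15, 45, 15], [0, 0, -0.01], 0.5],
    [[15, 45, 15], [0, 0, 0], 0.5],
    [[15, 45, 20], [0, 0, 0], 0.5],
    [[0, 0, 0], [0, 0, 0], 0.5],
    [[0, 0, 0], [0, 0, 0], 0.5],
  ],
)

```text
time: 2.1
tcp_pos: [0.4918, 0.0789, 0.2808]
eef_rot: [0.0, 0.996, -0.093, 0.0]
ft_force: [1.3, -0.5, -1.0]
gripper_width: 0.0427
grip_force: 0.0
```

```bash
cat >> h.py <<'E'
from scipy.spatial.transform import Rotation as Ro
def wrist():
    s=arm.read_state(); c=imaging.capture("wrist"); q=s["eef_rot"]
    T=np.eye(4); T[:3,:3]=Ro.from_quat([q[1],q[2],q[3],q[0]]).as_matrix(); T[:3,3]=s["tcp_pos"]
    M=np.linalg.inv(T@np.array(c["T_tool_cam"])); c["rvec"]=cv2.Rodrigues(M[:3,:3])[0]; c["tvec"]=M[:3,3]; return c,s
E
python3 - <<'E'
from h import *
c,s=wrist(); cv2.imwrite("pics/w1.png",cv2.convertScaleAbs(c["image"],alpha=1.4)); print(s["tcp_pos"],s["eef_rot"])
np.save("w1.npy",c,allow_pickle=True)
for k in block(c):
    r=cv2.minAreaRect(k)
    if cv2.contourArea(k)>1500: b=np.array([onplane(c,p,.038)[:2] for p in cv2.boxPoints(r)]); print(r,b.round(4),b.mean(0))
E
```

```text
[0.49179533 0.07891631 0.28075842] [ 9.82449170e-05  9.95703440e-01 -9.25993483e-02  1.02500296e-04]
```

View pics/w1.png

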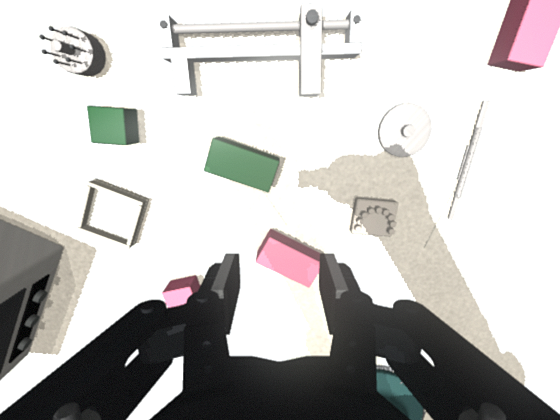

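The wrist picture shows the jig at the top (stop at (183,75), jaw at (311,75)) and the green block at (242,164). The pink look-alike at (290,258) lies just below it. I'll compute the positions.

Run:
```python
from h import *
c=np.load("w1.npy",allow_pickle=True).item()
im=c["image"]; hsv=cv2.cvtColor(im,cv2.COLOR_BGR2HSV); print(hsv[164,242],hsv[150,240])
for k in block(c,(40,60,10),(90,255,160)):
    if cv2.contourArea(k)>700:
        r=cv2.minAreaRect(k); print(r)
        b=np.array([onplane(c,p,.038)[:2] for p in cv2.approxPolyDP(k,5,True).reshape(-1,2)]); print(b.round(4))
cv2.imwrite("pics/w1c.png",cv2.resize(cv2.convertScaleAbs(im[0:200,140:380],alpha=1.0),(800,667)[:2] if 0 else (720,600),interpolation=cv2.INTER_CUBIC))
```

```text
[ 64  67 110] [ 63  65 118]
((398.5000305175781, 394.5), (65.05381774902344, 25.45584487915039), 45.0)
[[ 0.1409 -0.0226]
 [ 0.0948 -0.0188]
 [ 0.0189 -0.0679]
 [ 0.0149 -0.089 ]
 [ 0.0534 -0.0905]
 [ 0.1215 -0.0563]]
((240.75001525878906, 165.25), (68.62141418457031, 32.25522994995117), 18.43494987487793)
[[0.5519 0.1551]
 [0.5197 0.173 ]
 [0.4778 0.0964]
 [0.5139 0.0772]]
((106.5, 125.0), (38.0, 37.0), 90.0)
[[0.6235 0.2947]
 [0.5825 0.3057]
 [0.5712 0.2654]
 [0.6122 0.2533]]
```

View pics/w1c.png

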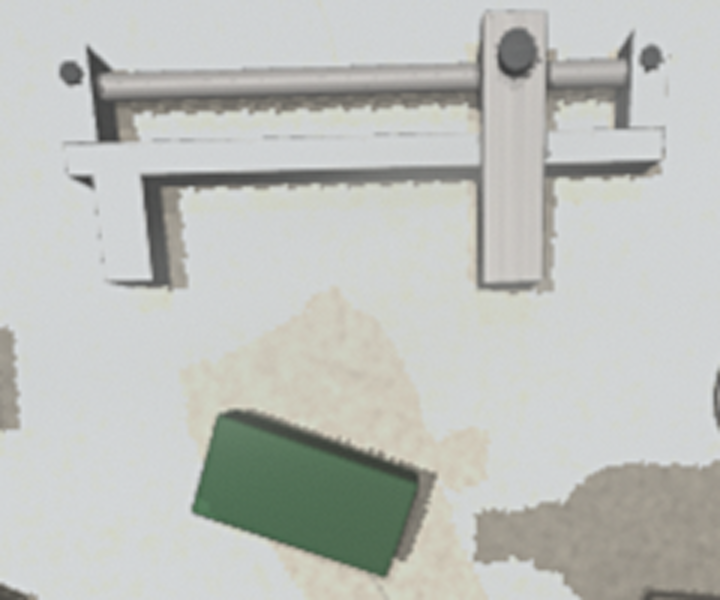

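The crop shows the fence's top front edge from (148,174) to (662,162), the stop corner at (153,281), the jaw front corners at (483,284) and (545,281), and the block's top corners at (225,412),(418,478),(388,576),(193,512).

```bash
cat >> h.py <<'E'
def W2J(p,J):
    o,th=J; d=np.asarray(p)[...,:2]-o; return np.stack([d[...,0]*np.cos(th)+d[...,1]*np.sin(th),-d[...,0]*np.sin(th)+d[...,1]*np.cos(th)],-1)
E
python3 - <<'E'
from h import *
c=np.load("w1.npy",allow_pickle=True).item()
P=lambda u,v,z:onplane(c,(140+(u+.5)/3-.5,(v+.5)/3-.5),z)[:2]
pts=[("inner",148,174,.03),("R",662,162,.03),("L",68,178,.03),("stop fr",153,281,.03),("stop fl",107,280,.03),("jaw fl",483,284,.043),("jaw fr",545,281,.043),("b1",225,412,.038),("b2",418,478,.038),("b3",388,576,.038),("b4",193,512,.038)]
Q={n:P(u,v,z) for n,u,v,z in pts}
d=Q["L"]-Q["R"]; th=np.arctan2(-d[0],d[1]); y=np.array([-np.sin(th),np.cos(th)])
o=((Q["L"]-.09*y)+(Q["R"]+.15*y))/2; print(np.linalg.norm(d),th,o)
for n in Q: print(n,Q[n].round(4),(1e3*W2J(Q[n],(o,th))).round(1))
E
```

```text
0.23886246523246282 -0.15984694770233465 [0.64464293 0.10264541]
inner [0.6544 0.1589] [ 0.7 57.1]
R [ 0.6209 -0.0449] [   0.  -149.4]
L [0.6589 0.1909] [ 0.  89.4]
stop fr [0.6153 0.1679] [-39.4  59.7]
stop fl [0.6192 0.1866] [-38.5  78.8]
jaw fl [0.5883 0.0341] [-44.7 -76.7]
jaw fr [0.5848 0.0094] [ -44.2 -101.6]
b1 [0.5585 0.1498] [-92.5  32.9]
b2 [0.516  0.0742] [-122.5  -48.6]
b3 [0.4753 0.0955] [-166.1  -34. ]
b4 [0.5195 0.1744] [-135.    50.9]
```

Call:
move_arm(
  deltas=[
    [[-21, 28, -45], [0, 0, 0.02], 0.5],
    [[-21, 28, -45], [0, 0, 0], 0.5],
    [[0, 0, -45], [0, 0, 0], 0.5],
    [[0, 0, -45], [0, 0, 0], 0.5],
    [[0, 0, -40], [0, 0, 0], 0.5],
  ],
)

```text
time: 2.65
tcp_pos: [0.4538, 0.1253, 0.0696]
eef_rot: [0.001, 0.996, -0.085, -0.001]
ft_force: [1.5, 0.0, 0.4]
gripper_width: 0.0431
grip_force: 0.0
```

Call:
move_arm(
  deltas=[
    [[0, 0, -30], [0, 0, 0], 0.5],
    [[0, 0, -20], [0, 0, 0], 0.5],
    [[0, 0, 0], [0, 0, 0], 0.5],
  ],
)

```text
time: 2.95
tcp_pos: [0.4523, 0.1249, 0.019]
eef_rot: [0.002, 0.996, -0.085, -0.003]
ft_force: [1.4, 0.3, 0.6]
gripper_width: 0.0428
grip_force: 0.0
```

Call:
move_arm(
  deltas=[
    [[-2, 9, -6], [0, 0, 0], 0.5],
    [[9.9, -1.6, 0], [0, 0, 0], 0.5],
    [[9.9, -1.6, 0], [0, 0, 0], 0.5],
    [[9.9, -1.6, 0], [0, 0, 0], 0.5],
    [[9.9, -1.6, 0], [0, 0, 0], 0.5],
  ],
)

```text
time: 3.45
tcp_pos: [0.4937, 0.1298, 0.0164]
eef_rot: [0.0, 0.996, -0.084, 0.0]
ft_force: [-0.5, -1.2, -0.2]
gripper_width: 0.0427
grip_force: 0.5
```

Call:
move_arm(
  deltas=[
    [[8, -1.3, 0], [0, 0, 0], 0.5],
    [[8, -1.3, 0], [0, 0, 0], 0.5],
    [[8, -1.3, 0], [0, 0, 0], 0.5],
    [[8, -1.3, 0], [0, 0, 0], 0.5],
    [[0, 0, 0], [0, 0, 0], 0.5],
  ],
)

```text
time: 3.95
tcp_pos: [0.526, 0.1249, 0.0159]
eef_rot: [-0.0, 0.996, -0.084, 0.001]
ft_force: [-0.3, 0.0, -0.2]
gripper_width: 0.0426
grip_force: 0.0
```

```bash
cat >> h.py <<'E'
J=(np.array([.6446,.1026]),-.165)
def look():
    c=imaging.capture("top"); s=arm.read_state()
    print("tcp",(1e3*W2J(s["tcp_pos"],J)).round(1),s["tcp_pos"][2],s["time"],s["ft_force"])
    for k in block(c):
        r=cv2.minAreaRect(k); w,h=r[1]; b=(1e3*W2J([onplane(c,p,.038) for p in cv2.boxPoints(r)],J)); e=b[1]-b[0]; f=b[2]-b[1]
        l=e if e@e>f@f else f; l=l*np.sign(l[1]); print("green",b.mean(0).round(1),"long",np.hypot(*l).round(0),"rot",np.arctan2(-l[0],l[1]).round(3),"y",b[:,1].min().round(0),b[:,1].max().round(0))
    return c
E
python3 - <<'E'
from h import *
c=look()
E
```

```text
tcp [-121.5    2.5] 0.015760829007341704 4.0 [-0.46352999 -0.3060656  -0.06295425]
green [-83.8 -20.2] long 40.0 rot -1.411 y -41.0 0.0
green [-76.3 174.1] long 45.0 rot -1.567 y 156.0 192.0
```

Run:
```python
from h import *
c,s=wrist(); cv2.imwrite("pics/w2.png",c["image"])
for k in block(c,(40,50,10),(90,255,200)):
    if cv2.contourArea(k)>700:
        print((1e3*W2J([onplane(c,p,.038) for p in cv2.approxPolyDP(k,6,True).reshape(-1,2)],J)).round(0).tolist())
```

```text
[[-64.0, 52.0], [-107.0, 52.0], [-106.0, -37.0], [-63.0, -36.0], [-61.0, 45.0]]
[[-53.0, 112.0], [-90.0, 124.0], [-86.0, 114.0]]
```

View pics/w2.png

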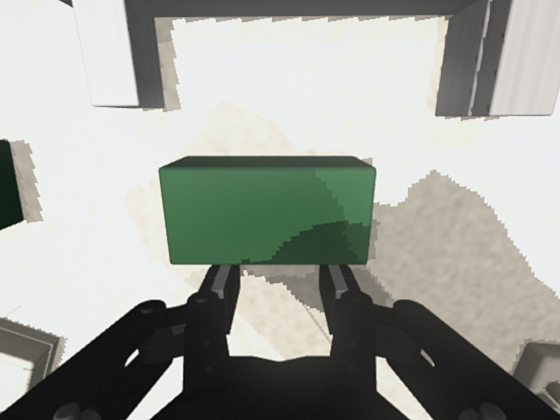

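Block is already squared to the tool: x -107..-62, y -37..52 in the jig frame, with the stop at 60. I'll continue to the fence with a slight drift away from the stop.

Call:
move_arm(
  deltas=[
    [[7.8, -2.1, 0], [0, 0, 0], 0.5],
    [[7.8, -2.1, 0], [0, 0, 0], 0.5],
    [[7.8, -2.1, 0], [0, 0, 0], 0.5],
    [[7.8, -2.1, 0], [0, 0, 0], 0.5],
    [[7.8, -2.1, 0], [0, 0, 0], 0.5],
  ],
)

```text
time: 4.55
tcp_pos: [0.564, 0.1144, 0.0157]
eef_rot: [0.0, 0.996, -0.084, -0.0]
ft_force: [-0.2, -0.0, 0.2]
gripper_width: 0.0425
grip_force: 0.5
```

Call:
move_arm(
  deltas=[
    [[6.9, -1.2, 0], [0, 0, 0], 0.5],
    [[5, -0.8, 0], [0, 0, 0], 0.5],
    [[3, -0.5, 0], [0, 0, 0], 0.5],
    [[0, 0, 0], [0, 0, 0], 0.5],
  ],
)

```text
time: 4.95
tcp_pos: [0.5788, 0.1121, 0.0158]
eef_rot: [-0.0, 0.996, -0.084, 0.0]
ft_force: [-1.0, 0.2, 0.4]
gripper_width: 0.0426
grip_force: 0.0
```

```bash
cat >> h.py <<'E'
def wl(z=.038):
    c,s=wrist(); print("tcp",(1e3*W2J(s["tcp_pos"],J)).round(1),s["tcp_pos"][2].round(4),s["time"],np.round(s["ft_force"],1))
    for k in block(c,(40,50,10),(90,255,200)):
        if cv2.contourArea(k)>700:
            print((1e3*W2J([onplane(c,p,z) for p in cv2.approxPolyDP(k,6,True).reshape(-1,2)],J)).round(0).tolist())
    return c
E
python3 -c "from h import *; wl()"
```

```text
tcp [-66.4  -1.4] 0.0158 4.95 [-1.   0.2  0.4]
[[-40.0, 110.0], [-39.0, 122.0], [-91.0, 137.0], [-73.0, 113.0]]
[[-10.0, 48.0], [-53.0, 48.0], [-53.0, -41.0], [-10.0, -40.0], [-9.0, 29.0], [-5.0, 35.0]]
```

Call:
move_arm(
  deltas=[
    [[3, -0.5, 0], [0, 0, 0], 0.5],
    [[2, -0.3, 0], [0, 0, 0], 0.5],
    [[1, -0.2, 0], [0, 0, 0], 0.5],
    [[0, 0, 0], [0, 0, 0], 0.5],
  ],
)

```text
time: 5.4
tcp_pos: [0.5843, 0.1112, 0.0158]
eef_rot: [-0.0, 0.997, -0.084, 0.0]
ft_force: [-0.4, 1.0, 0.9]
gripper_width: 0.0428
grip_force: 0.3
```

Call:
move_arm(
  deltas=[
    [[1, -0.2, 0], [0, 0, 0], 0.5],
    [[1, -0.2, 0], [0, 0, 0], 0.5],
    [[0, 0, 0], [0, 0, 0], 0.5],
  ],
)

```text
time: 5.7
tcp_pos: [0.5864, 0.1108, 0.0158]
eef_rot: [-0.0, 0.997, -0.084, 0.0]
ft_force: [-0.7, 1.1, 0.6]
gripper_width: 0.0428
grip_force: 0.4
```

Call:
move_arm(
  deltas=[
    [[1, -0.2, 0], [0, 0, 0], 0.5],
    [[0, 0, 0], [0, 0, 0], 0.5],
  ],
)

```text
time: 5.9
tcp_pos: [0.5874, 0.1105, 0.0158]
eef_rot: [-0.0, 0.997, -0.084, 0.0]
ft_force: [0.1, 0.7, 0.1]
gripper_width: 0.0424
grip_force: 0.4
```

Call:
move_arm(
  deltas=[
    [[1, -0.2, 0], [0, 0, 0], 0.5],
    [[0, 0, 0], [0, 0, 0], 0.5],
  ],
)

```text
time: 6.1
tcp_pos: [0.5884, 0.1103, 0.0158]
eef_rot: [-0.0, 0.997, -0.084, 0.0]
ft_force: [-0.7, 0.7, 0.5]
gripper_width: 0.0425
grip_force: 0.4
```

```bash
python3 -c "
from h import *
c=wl(); cv2.imwrite('pics/w3.png',c['image'])"
```

```text
tcp [-56.7  -1.6] 0.0158 6.1 [-0.7  0.7  0.5]
[[-37.0, 110.0], [-36.0, 123.0], [-92.0, 140.0], [-70.0, 112.0]]
[[-1.0, 48.0], [-44.0, 47.0], [-43.0, -41.0], [0.0, -40.0], [2.0, 41.0]]
```

View pics/w3.png

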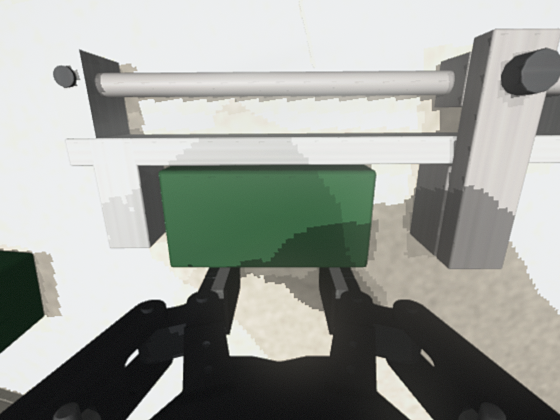

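The block sits square between stop and jaw, with its far edge (row ~168) nearly at the fence's front edge (row ~165). There is no contact force yet, so I'll keep nudging.

Call:
move_arm(
  deltas=[
    [[1, -0.2, 0], [0, 0, 0], 0.5],
    [[0, 0, 0], [0, 0, 0], 0.5],
  ],
)

```text
time: 6.35
tcp_pos: [0.589, 0.1101, 0.0157]
eef_rot: [0.0, 0.997, -0.084, -0.0]
ft_force: [-2.5, -0.1, 0.8]
gripper_width: 0.0423
grip_force: 1.0
```

Call:
move_arm(
  deltas=[
    [[1, -0.2, 0], [0, 0, 0], 0.5],
    [[0, 0, 0], [0, 0, 0], 0.5],
  ],
)

```text
time: 6.55
tcp_pos: [0.589, 0.1101, 0.0157]
eef_rot: [0.0, 0.997, -0.083, -0.001]
ft_force: [-4.6, 0.8, 2.7]
gripper_width: 0.0427
grip_force: 2.5
```

Call:
move_arm(
  deltas=[
    [[2, -0.3, 0], [0, 0, 0], 0.5],
    [[0, 0, 0], [0, 0, 0], 0.5],
  ],
)

```text
time: 6.75
tcp_pos: [0.5892, 0.1101, 0.0154]
eef_rot: [0.001, 0.997, -0.083, -0.003]
ft_force: [-9.8, -0.1, 6.0]
gripper_width: 0.0423
grip_force: 4.8
```

Block pressed flat (≈10 N). Back off, rise, shut the fingers, and go to the outer side of the jaw.

Call:
move_arm(
  deltas=[
    [[-10, 1.6, 0], [0, 0, 0], 0.5],
    [[-20, 3, 0], [0, 0, 0], 0.5],
    [[0, 0, 40], [0, 0, 0], 0.5],
    [[0, 0, 40], [0, 0, 0], 1],
    [[0, 0, 30], [0, 0, 0], 1],
  ],
)

```text
time: 7.25
tcp_pos: [0.5633, 0.1145, 0.1282]
eef_rot: [-0.0, 0.996, -0.084, 0.002]
ft_force: [0.9, -0.8, 0.0]
gripper_width: 0.0146
grip_force: 0.0
```

Call:
move_arm(
  deltas=[
    [[10, -45, 0], [0, 0, 0], 1],
    [[10, -45, 0], [0, 0, 0], 1],
    [[10, -45, 0], [0, 0, 0], 1],
    [[0, 0, 0], [0, 0, 0], 1],
    [[0, 0, 0], [0, 0, 0], 1],
  ],
)

```text
time: 7.75
tcp_pos: [0.5926, -0.0227, 0.1258]
eef_rot: [0.0, 0.996, -0.085, 0.001]
ft_force: [0.2, 0.8, -0.5]
gripper_width: -0.0
grip_force: 0.0
```

```bash
python3 -c "
from h import *
c=look(); wl()"
```

```text
tcp [ -31.3 -130.2] 0.12583258943808726 7.8 [ 0.49673582  0.61216306 -0.20964602]
green [-75.9 169.4] long 45.0 rot 1.48 y 146.0 192.0
green [-23.2   3.1] long 91.0 rot 0.003 y -43.0 50.0
tcp [ -31.3 -130.2] 0.1258 7.8 [ 0.5  0.6 -0.2]
[[-1.0, 47.0], [-43.0, 46.0], [-43.0, -37.0], [-31.0, -53.0], [2.0, -49.0]]
```

Call:
move_arm(
  deltas=[
    [[7.4, -6.1, -30], [0, 0, 0], 1],
    [[0, 0, -30], [0, 0, 0], 1],
    [[0, 0, -30], [0, 0, 0], 1],
    [[0, 0, -20], [0, 0, 0], 1],
    [[0, 0, 0], [0, 0, 0], 1],
  ],
)

```text
time: 8.35
tcp_pos: [0.5972, -0.0247, 0.0129]
eef_rot: [-0.0, 0.997, -0.082, -0.003]
ft_force: [0.3, -0.7, -0.1]
gripper_width: -0.0002
grip_force: 0.0
```

```bash
python3 -c "
from h import *
c=wl(); cv2.imwrite('pics/w4.png',c['image'])"
```

```text
tcp [ -25.9 -133.4] 0.0129 8.35 [ 0.3 -0.7 -0.1]
[[4.0, -14.0], [-43.0, -0.0], [-43.0, -43.0], [-20.0, -64.0], [4.0, -64.0]]
```

View pics/w4.png

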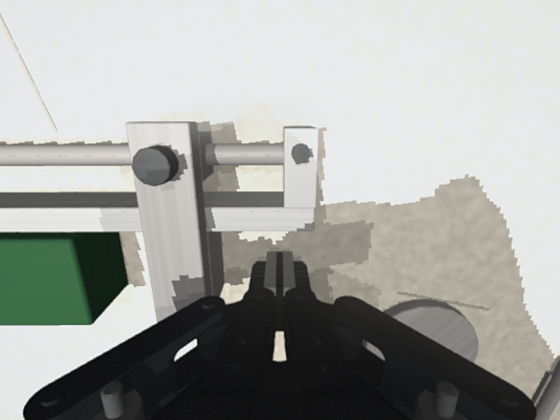

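The picture shows the shut fingers at (280,285), just right of the jaw's outer face (215,270) and clear of the fence. I'll advance along jig +y.

Call:
move_arm(
  deltas=[
    [[3.5, 3.5, 0], [0, 0, 0], 1],
    [[0.7, 4, 0], [0, 0, 0], 1],
    [[0.7, 4, 0], [0, 0, 0], 1],
    [[0, 0, 0], [0, 0, 0], 1],
  ],
)

```text
time: 8.8
tcp_pos: [0.6052, -0.0141, 0.0168]
eef_rot: [-0.0, 0.997, -0.083, 0.001]
ft_force: [0.7, -0.1, 0.1]
gripper_width: -0.0
grip_force: 0.0
```

Call:
move_arm(
  deltas=[
    [[0.5, 3, 0], [0, 0, 0], 1],
    [[0.5, 3, 0], [0, 0, 0], 1],
    [[0, 0, 0], [0, 0, 0], 1],
  ],
)

```text
time: 9.1
tcp_pos: [0.6056, -0.0087, 0.0159]
eef_rot: [-0.0, 0.997, -0.083, 0.0]
ft_force: [-0.1, -0.6, 0.3]
gripper_width: 0.0002
grip_force: 0.0
```

Call:
move_arm(
  deltas=[
    [[0.5, 3, 0], [0, 0, 0], 1],
    [[0.5, 3, 0], [0, 0, 0], 1],
    [[0.5, 3, 0], [0, 0, 0], 1],
    [[0, 0, 0], [0, 0, 0], 1],
  ],
)

```text
time: 9.5
tcp_pos: [0.6071, -0.0, 0.0157]
eef_rot: [-0.0, 0.997, -0.083, -0.0]
ft_force: [-0.1, -0.1, -0.2]
gripper_width: -0.0002
grip_force: 0.3
```

Call:
move_arm(
  deltas=[
    [[0.2, 4, 0], [0, 0, 0], 1],
    [[0.2, 4, 0], [0, 0, 0], 1],
    [[0.2, 4, 0], [0, 0, 0], 1],
    [[0.5, 4, 0], [0, 0, 0], 1],
    [[0, 0, 0], [0, 0, 0], 1],
  ],
)

```text
time: 10.0
tcp_pos: [0.6082, 0.017, 0.0159]
eef_rot: [-0.0, 0.997, -0.083, 0.0]
ft_force: [-0.0, -0.3, -0.4]
gripper_width: 0.0004
grip_force: 0.0
```

```bash
python3 -c "
from h import *
c=wl(); look();cv2.imwrite('pics/w5.png',c['image'])"
```

```text
tcp [-21.8 -90.4] 0.0159 10.0 [-0.  -0.3 -0.4]
[[4.0, -51.0], [4.0, 33.0], [-41.0, 46.0], [-43.0, -26.0], [-25.0, -51.0]]
tcp [-22.2 -90.7] 0.0157277201868027 10.1 [0.58781276 0.20194598 0.96960835]
green [-75.8 169.4] long 44.0 rot 1.493 y 146.0 192.0
green [-23.1   6.6] long 84.0 rot -0.003 y -36.0 49.0
```

View pics/w5.png

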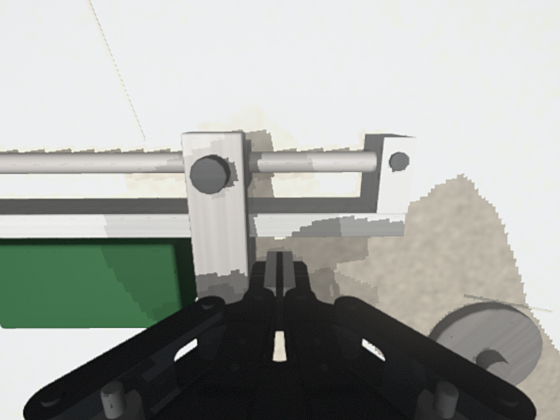

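The picture shows the jaw moving with the finger (contact at column ~248) and the block still flat on the fence. I'll keep pushing.

Call:
move_arm(
  deltas=[
    [[0.6, 4, 0], [0, 0, 0], 1],
    [[0.6, 4, 0], [0, 0, 0], 1],
    [[0.6, 4, 0], [0, 0, 0], 1],
    [[0.3, 2, 0], [0, 0, 0], 1],
    [[0, 0, 0], [0, 0, 0], 1],
  ],
)

```text
time: 10.6
tcp_pos: [0.61, 0.0301, 0.0157]
eef_rot: [-0.0, 0.997, -0.083, -0.0]
ft_force: [0.1, -1.2, 0.3]
gripper_width: -0.0003
grip_force: 0.7
```

Call:
move_arm(
  deltas=[
    [[0.3, 2, 0], [0, 0, 0], 1],
    [[0, 0, 0], [0, 0, 0], 1],
  ],
)

```text
time: 10.8
tcp_pos: [0.6103, 0.0317, 0.0156]
eef_rot: [0.0, 0.997, -0.084, -0.0]
ft_force: [-1.0, -1.6, 0.6]
gripper_width: -0.0004
grip_force: 1.2
```

Call:
move_arm(
  deltas=[
    [[0.2, 1, 0], [0, 0, 0], 1],
    [[0, 0, 0], [0, 0, 0], 1],
  ],
)

```text
time: 11.0
tcp_pos: [0.6104, 0.0326, 0.0156]
eef_rot: [0.0, 0.997, -0.083, -0.0]
ft_force: [-1.9, -2.4, 0.5]
gripper_width: -0.0002
grip_force: 1.5
```

Call:
move_arm(
  deltas=[
    [[0.2, 1, 0], [0, 0, 0], 1],
    [[0, 0, 0], [0, 0, 0], 1],
    [[0.2, 1, 0], [0, 0, 0], 1],
    [[0, 0, 0], [0, 0, 0], 1],
  ],
)

```text
time: 11.4
tcp_pos: [0.6109, 0.0349, 0.0156]
eef_rot: [-0.0, 0.997, -0.083, -0.0]
ft_force: [-1.8, -1.5, -0.2]
gripper_width: -0.0002
grip_force: 1.4
```

Call:
move_arm(
  deltas=[
    [[0.2, 1, 0], [0, 0, 0], 1],
    [[0, 0, 0], [0, 0, 0], 1],
    [[0.2, 1, 0], [0, 0, 0], 1],
    [[0, 0, 0], [0, 0, 0], 1],
  ],
)

```text
time: 11.8
tcp_pos: [0.6115, 0.0369, 0.0158]
eef_rot: [-0.0, 0.997, -0.083, -0.0]
ft_force: [-2.1, -3.1, -0.2]
gripper_width: -0.0
grip_force: 1.3
```

```bash
python3 -c "
from h import *
look();wl()"
```

```text
tcp [-21.7 -70.3] 0.015755576850064464 11.85 [-1.84562627 -1.23741651 -0.74081881]
green [-76.1 169.4] long 44.0 rot -0.107 y 146.0 192.0
green [-23.2  27.1] long 65.0 rot -0.014 y -5.0 60.0
tcp [-21.7 -70.3] 0.0158 11.85 [-1.8 -1.2 -0.7]
[[1.0, 54.0], [-43.0, 56.0], [-44.0, -5.0], [-26.0, -31.0], [4.0, -31.0]]
```

Call:
move_arm(
  deltas=[
    [[0.2, 1, 0], [0, 0, 0], 1],
    [[0, 0, 0], [0, 0, 0], 1],
  ],
)

```text
time: 12.1
tcp_pos: [0.6118, 0.0378, 0.0158]
eef_rot: [-0.0, 0.997, -0.083, 0.0]
ft_force: [-2.6, -2.8, -0.7]
gripper_width: 0.0002
grip_force: 1.3
```

Call:
move_arm(
  deltas=[
    [[0.2, 1, 0], [0, 0, 0], 1],
    [[0, 0, 0], [0, 0, 0], 1],
  ],
)

```text
time: 12.3
tcp_pos: [0.6118, 0.0378, 0.0158]
eef_rot: [0.001, 0.996, -0.084, -0.0]
ft_force: [-3.0, -4.7, -0.1]
gripper_width: 0.0
grip_force: 2.2
```

Call:
move_arm(
  deltas=[
    [[0.2, 1, 0], [0, 0, 0], 1],
    [[0, 0, 0], [0, 0, 0], 1],
  ],
)

```text
time: 12.5
tcp_pos: [0.6118, 0.0379, 0.0158]
eef_rot: [0.001, 0.996, -0.084, -0.0]
ft_force: [-3.2, -5.8, 1.5]
gripper_width: 0.0001
grip_force: 3.2
```

It has stalled against the stop. One firmer push, then back off and clear.

Call:
move_arm(
  deltas=[
    [[0.5, 3, 0], [0, 0, 0], 1],
    [[0, 0, 0], [0, 0, 0], 1],
    [[0, 0, 0], [0, 0, 0], 1],
  ],
)

```text
time: 12.8
tcp_pos: [0.6118, 0.0379, 0.0158]
eef_rot: [0.003, 0.996, -0.085, -0.001]
ft_force: [-5.3, -11.8, 4.3]
gripper_width: -0.0
grip_force: 6.0
```

Call:
move_arm(
  deltas=[
    [[-1.5, -10, 0], [0, 0, 0], 1],
    [[-4, -20, 0], [0, 0, 0], 1],
    [[0, 0, 40], [0, 0, 0], 1],
    [[0, 0, 45], [0, 0, 0], 1],
    [[0, 0, 45], [0, 0, 0], 1],
  ],
)

```text
time: 13.3
tcp_pos: [0.6079, 0.0139, 0.1476]
eef_rot: [-0.001, 0.997, -0.083, 0.001]
ft_force: [1.5, 0.6, -0.6]
gripper_width: 0.0003
grip_force: 0.0
```

Call:
move_arm(
  deltas=[
    [[-20, 10, 45], [0, 0, 0], 0.5],
    [[-20, 10, 40], [0, 0, 0], 0.5],
    [[-20, 10, 0], [0, 0, 0], 0.5],
    [[-20, 0, 0], [0, 0, 0], 0.5],
    [[0, 0, 0], [0, 0, 0], 0.5],
  ],
)

```text
time: 13.8
tcp_pos: [0.5262, 0.0442, 0.2318]
eef_rot: [-0.0, 0.997, -0.082, 0.001]
ft_force: [0.3, -0.2, -0.1]
gripper_width: 0.0427
grip_force: 0.0
```

```bash
python3 -c "
from h import *
look();c=wl(); cv2.imwrite('pics/w6.png',cv2.resize(c['image'][0:210,100:380],(800,600),interpolation=cv2.INTER_CUBIC))"
```

```text
tcp [-105.7  -77.4] 0.23160816163133865 13.85 [ 0.62766551 -0.98991857  0.8350544 ]
green [-76.1 168.7] long 45.0 rot 1.48 y 145.0 192.0
tcp [-105.7  -77.4] 0.2316 13.85 [ 0.6 -1.   0.8]
[[-53.0, 187.0], [-95.0, 190.0], [-91.0, 126.0], [-70.0, 125.0], [-72.0, 143.0], [-55.0, 143.0]]
[[-43.0, 58.0], [-43.0, 6.0], [-40.0, 21.0], [-40.0, 7.0], [-14.0, -29.0], [-1.0, -29.0], [-1.0, 58.0]]
```

View pics/w6.png

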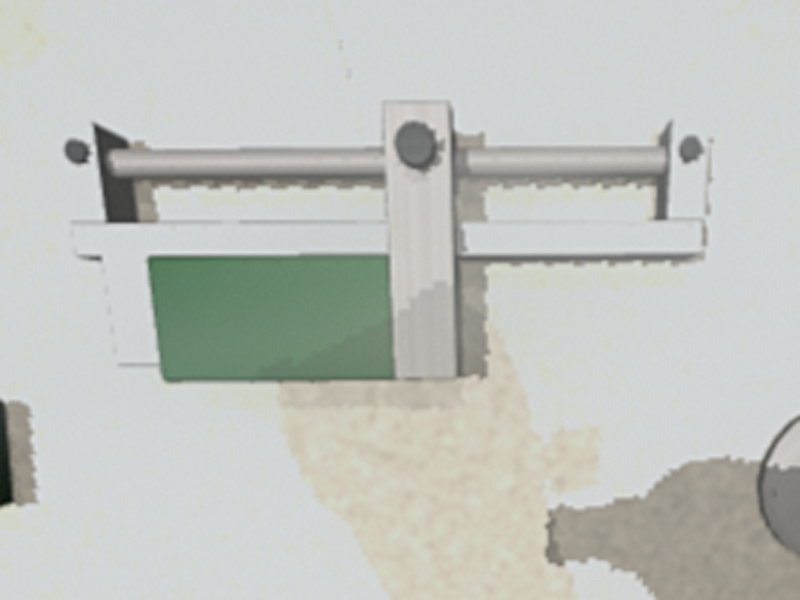

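The block is flush on the fence (edge at row 255 along its whole length), closed between stop (column 155) and jaw (column 390). The hand is clear at 0.23 m. Handing in.

```bash
python3 -c "
from h import *
print(workorder.close_job())"
```

```text
the job is handed in; nothing more can be done
None
```

The green wax block lies flat along the fence and snug between the end stop and the closed jaw; nothing else was touched, the hand is clear, and the job was handed in at about 14 s, though no verdict came back.

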